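# Seat a keyed index disc on its pin

### The arm

A 7-joint arm with a two-finger parallel gripper is mounted at the origin on the work surface; the furniture and walls round the work are solid. World frame = base frame: x ahead of the robot, y to its left, z up, the work surface at z = 0. Lengths are in m, angles in rad, forces in N, time in s.
With the tool pointing down it reaches from about 0.425 to 0.875 m from the base axis. Payload 4.7 kg.
Tool frame: the origin (TCP) lies on the centre line of the jaws, within the pads' length; the fingertips stand 25 mm ahead of it and the grasp point (between the pads) lies 6 mm ahead of it; z points along the fingers, y is the line along which they close (so a half turn about z gives the same grasp; the last joint's range is limited). The gripper opens to 87 mm and grips with 3 to 60 N. Pads are 19 mm wide; open, the fingers measure 117 mm over their backs; the gripper's body (75 mm by 190 mm) begins 51 mm behind the grasp point.
Start: joints at [-1.323, 0.321, -0.07, 1.45, 0.023, 1.371, -0.057], TCP at [0.151, 0.632, 0.248] pointing down, gripper open.
Joint ranges: [-2.86, 2.86], [-0.3, 2.09], [-1.38, 1.24], [0.06, 2.45], [-1.56, 4.7], [0.09, 2.05], [-2.69, 2.69]. Speed limits (rad/s): [2.57, 2.57, 3.14, 3.14, 3.14, 3.14, 3.14].

### API

Orientations are given as a unit quaternion [w, x, y, z].
In Python, from workcell import ctrl, kinematics, viewer gives the robot as it stands. Calls block until the motion is done:
- ctrl.move_pose(position, orientation): joint-space move of the TCP to a pose.
- ctrl.line_to(position, ori=None, speed=0.15): straight line of the TCP; ori=None keeps the orientation; speed is the mean speed in m/s.
- ctrl.move_j(angles): joint-space move.
- ctrl.command_gripper(opening, f_grip=None): finger opening in m; f_grip is the grip in N (None keeps the last); returns when the fingers have stopped.
- ctrl.hold(seconds).
- kinematics.inverse_kinematics(position, orientation): joint angles nearest the present ones, or None.
- ctrl.get_obs(): the state.
- viewer.grab_frame(name): name is "side" or "top" or "wrist"; returns a dict with "color" (400x640x3 uint8, red, green, blue), "z_map" (400x640 float32, m along the optical axis (not along the pixel's ray), 0 where there is no reading), "fx", "fy", "cx", "cy" (pixels), "R" (3x3) and "t" (3): a world point X has camera coordinates R X + t; the wrist camera has in their place "tool_from_camera" (4x4, takes a point from camera to tool coordinates, whose origin is the TCP and whose axes are the flange's). Camera axes: x right, y down, z forward; pixel columns grow to the right and rows downward; lengths in m; the calibration is good to about 2 mm. A picture is of the moment at which its call begins: read the wrist's pose just before it.
A pose or a line that the arm cannot do raises ctrl.MotionError and nothing moves.
- ctrl.finish_job(): hands the job in; it is judged then, once.
The state is a dict: "t": time; "q": joint angles; "joint_velocities": joint speeds; "tau": joint torques, N m; "position": TCP position; "tcp_rot": TCP orientation; "force": force on the tool from outside, world axes, zero at the start; "ft_torque": the same for the moment, N m; "gripper_width": finger opening in m; "grip_force": force on a finger pad.
Only numpy, scipy, OpenCV 4.12 (cv2) and the standard library are available. Lean on these libraries where they do the work, as an engineer would, in place of code of your own. Each camera call takes 0.05 s, during which the arm holds its last target. There are 200 camera calls.

### The job

With closed fingers, push the red peg sideways to turn the steel disc on the round fixture until the notch in its rim stands over the brass pin, then gently press the disc straight down until it is fully home on the base, and come away. Do it by pushing and pressing only: do not grip the disc or its peg, pull it up or force it, and leave the loose parts around the fixture where they are.

Things in the scene. Friction and masses are not known exactly. Their poses are not given: they have to be found in the camera images.
- key_pin (a point): Point on the top of the brass key pin, 60 mm from the disc's axis. The pin is a round-topped bar lying radially on the fixture's base: 8 mm wide, top 8 mm above the base's face, reaching from 52 to 72 mm from the disc's axis, so its outer 12 mm show beyond the disc's rim; a short yellow line on the base points at it from outside.
- hub_top (a point): Centre of the flat top of the dark steel boss (32 mm diameter, 4 mm high) in the middle of the disc, on its vertical axis of rotation. The boss is a good place to press. It starts 40.5 mm above the table and is 32 mm above it when the disc is home. The disc itself is steel, 120 mm diameter, 10 mm thick; its upper face lies 4 mm below this point.
- notch (a point): Middle of the mouth of the notch in the disc's rim, on the upper face, 60 mm from the axis. The notch is open to the rim, 9 mm deep, 12 mm wide inside and 15 mm at the mouth; a yellow line on the disc runs from the boss towards it. The disc goes fully down only when this point is over the pin (within 3 mm; the pin's round top guides a little); elsewhere the pin stops it after 1 to 3 mm.
- red_peg (a point): Centre of the top of the upright red plastic peg on the disc: 15 mm diameter, 27 mm tall above the disc's face, 43 mm from the axis, diametrically opposite the notch.
- turn (a joint): Rotation of the disc in rad, counter-clockwise from above positive; a whole number of turns (0 or 6.283) means the notch stands over the pin. Starts between 0.7 and 5.58. It turns without end either way, with a drag of about 0.12 N m (some 3 N at the peg), and stays where it is left.
- seat (a joint): How far the disc has been pressed down, in m: 0 at the start (its underside 8.5 mm above the base), 0.0085 fully home on the base, negative if pulled up. It is a stiff sliding fit: it stays at any height and takes about 7 N to push down; when it is home, it stops hard, so press slowly and stop at 10 to 15 N.
- fixture: The fixture's base, a round dark steel plate, 170 mm diameter, 18 mm thick (upper face 18 mm above the table), fixed to the table at a place and yaw that vary; origin at the centre of its underside, x axis towards the key pin, z up.
- index_disc: The steel disc; origin on its axis at its underside, x axis towards the notch, z up.
- milled_block_1: Loose aluminium milled block, 32 x 56 x 22 mm, beside the fixture; origin at the centre of its underside. Not to be moved.
- turned_shaft: Loose stepped steel shaft, 33 mm foot diameter, standing 73 mm tall beside the fixture; origin at the centre of its underside. Not to be moved.
- plug_gauge_1: Loose plug gauge lying beside the fixture, 14 x 88 x 12 mm; origin under its middle. Not to be moved.
- ring_gauge: Loose steel ring gauge, 58 mm diameter, 18 mm high, beside the fixture; origin at the centre of its underside. Not to be moved.
Mind the look-alikes: they are no part of the job. Several things have the shape of the fixture; the one meant has the colours described above.

How it is judged:
On the way, in this order (a step that is already met when the one before it is completed fails the run):
1. the disc is turned until its notch stands over the pin (horizontal distance between notch and key_pin below 0.007 m).
2. the disc is pressed fully home over the pin (horizontal distance between notch and key_pin below 0.005 m and value of joint seat above 0.007 m), for 0.2 s.
At the end, for the whole second after the job is handed in: The disc is at rest fully home: pressed down at least 7 of its 8.5 mm, with the notch mouth within 5 mm of the pin in plan; each loose part lies within 20 mm of where it stood (all of step 2 and linear speed of index_disc below 0.01 m/s and angular speed of index_disc below 0.05 rad/s and distance of each of milled_block_1, turned_shaft, plug_gauge_1, ring_gauge from where it was at the start of the episode below 0.02 m); the robot touches nothing.
It fails at once if the disc is pulled up off its seat (more than 3 mm) (value of joint seat below -0.003 m).
It fails at once if the disc or its peg is gripped or forced before it is home (over 38 N in all from the fingers) (contact force between the fingers and index_disc above 38 N and value of joint seat below 0.006 m).
It fails at once if the disc is rammed (over 70 N from the fingers) (contact force between the fingers and index_disc above 70 N).
It fails at once if a loose part beside the fixture is disturbed (moved over 20 mm) (distance of any of milled_block_1, turned_shaft, plug_gauge_1, ring_gauge from where it was at the start of the episode above 0.02 m).
It also fails if it takes over 54 s, if anything falls off the work surface, if the arm or the gripper's body presses on something with over 40 N, if the wrist force passes 120 N, or if a joint passes its speed limit or range.

## Working session

There is one attempt and no reset: what is moved stays moved. The work goes in short steps, each a Python script; the robot and the scene stay as the last script left them, time stands still between calls to the robot, and variables do not carry over. Pictures are saved under pics/ and viewed, at most 10 in all, crops included, and the job is handed in when it is done.

```bash
mkdir -p pics
python3 - <<'E'
from workcell import ctrl, viewer
import cv2
o=ctrl.get_obs(); print(o['t'],o['position'],o['tcp_rot'],o['force'])
for n in("top","side"):
    f=viewer.grab_frame(n); cv2.imwrite(f"pics/{n}0.png",f["color"][:,:,::-1])
E
```

```text
0.0 [0.15053685 0.63179757 0.24646626] [-6.64710578e-05  1.16637615e-01  9.93174073e-01 -9.60694581e-04] [ 0.50301038 -0.76816681  0.03076116]
```

View pics/top0.png

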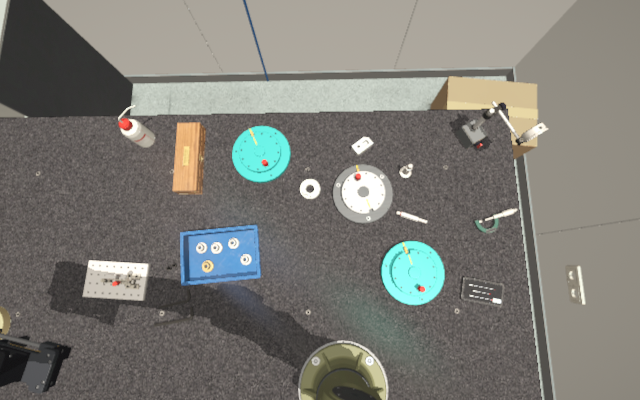

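View pics/side0.png

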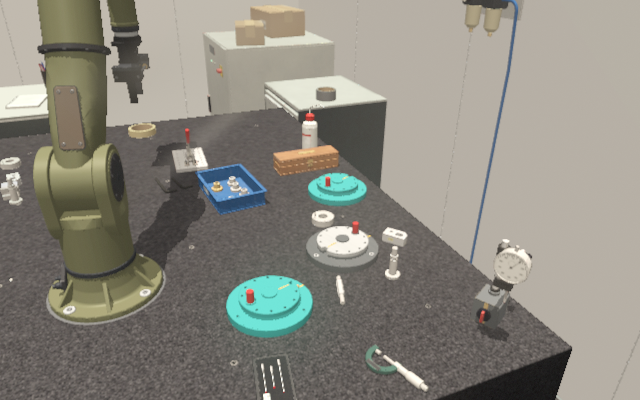

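The true fixture (dark base, steel disc) is at about (363,193) in the top view, with the red peg near (357,177). Next I'll zoom in and deproject.

```bash
cat > h.py <<'E'
from workcell import ctrl, viewer, kinematics
import cv2, numpy as np
from scipy.spatial.transform import Rotation as Rn
def pose_wrist(f,o):
    w,x,y,z=o['tcp_rot']; T=np.eye(4); T[:3,:3]=Rn.from_quat([x,y,z,w]).as_matrix(); T[:3,3]=o['position']
    C=T@f["tool_from_camera"]; return C[:3,:3],C[:3,3]
def pose_fixed(f): R=np.array(f["R"]); return R.T,-R.T@np.array(f["t"])
def plane(f,P,u,v,z):
    R,c=P; d=R@np.array([(u-f["cx"])/f["fx"],(v-f["cy"])/f["fy"],1.]); return c+d*(z-c[2])/d[2]
def down(a): # tool pointing down, tool y at world angle a+90deg, x at angle a
    r=Rn.from_euler('z',a)*Rn.from_euler('x',np.pi); x,y,z,w=r.as_quat(); return [w,x,y,z]
E
python3 - <<'E'
from h import *
f=viewer.grab_frame("top"); P=pose_fixed(f)
for n,u,v,z in [("hub",363,192,.04),("peg",357.5,177,.063),("yel base",358,168,.018),("yel disc",370,205,.036),("ring",310,189,.018),("block",362,145,.02),("shaft",406,172,.07),("gauge",412,217,.01)]: print(n,plane(f,P,u,v,z).round(3))
c=f["color"][135:245,290:440,::-1]; cv2.imwrite("pics/crop.png",cv2.resize(c,None,fx=5,fy=5,interpolation=cv2.INTER_CUBIC))
E
```

```text
hub [ 0.51  -0.067  0.04 ]
peg [ 0.547 -0.051  0.063]
yel base [ 0.584 -0.057  0.018]
yel disc [ 0.474 -0.085  0.036]
ring [0.525 0.081 0.018]
block [ 0.652 -0.071  0.02 ]
shaft [ 0.557 -0.182  0.07 ]
gauge [ 0.442 -0.204  0.01 ]
```

View pics/crop.png

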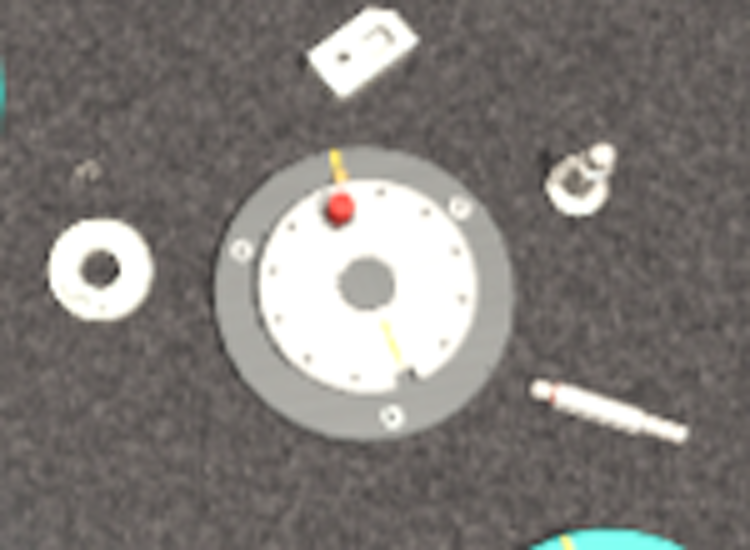

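The notch is at crop (405,372) and the peg at (340,208). The base's yellow line is at (337,165), beside the peg, so about half a turn is needed. I'll take a closer wrist view with the fingers closed.

Run:
```python
from h import *
ctrl.command_gripper(0.0,10)
q=None
best=None
for a in np.linspace(-np.pi,np.pi,25):
    q=kinematics.inverse_kinematics([0.51,-0.066,0.26],down(a))
    if q is not None: print(round(a,2),np.round(q,2))
```

```text
-3.14 [ 0.02  0.03  0.05  1.77 -0.    1.35  1.65]
-2.88 [ 0.03  0.03  0.05  1.77 -0.    1.35  1.91]
-2.62 [ 0.03  0.03  0.05  1.77 -0.    1.35  2.17]
-2.36 [-0.81  0.    0.9   1.79 -0.    1.35  2.45]
-2.09 [ 1.2   0.14 -1.2   1.73  0.13  1.36  2.6 ]
-1.05 [-0.95  0.    1.04  1.79 -0.    1.35 -2.53]
-0.79 [-0.95  0.    1.04  1.79 -0.    1.35 -2.26]
-0.52 [-0.95  0.    1.04  1.79 -0.    1.35 -2.  ]
-0.26 [-0.95  0.    1.04  1.79 -0.    1.35 -1.74]
0.0 [-0.75  0.01  0.84  1.79 -0.    1.35 -1.48]
0.26 [-0.35  0.02  0.43  1.78 -0.01  1.35 -1.22]
0.52 [ 0.05  0.03  0.03  1.77 -0.    1.35 -0.97]
0.79 [ 0.05  0.03  0.03  1.77 -0.    1.35 -0.71]
1.05 [ 0.04  0.03  0.04  1.77 -0.    1.35 -0.45]
1.31 [ 0.04  0.03  0.04  1.77 -0.    1.35 -0.18]
1.57 [ 0.04  0.03  0.04  1.77 -0.    1.35  0.08]
1.83 [ 0.04  0.03  0.04  1.77 -0.    1.35  0.34]
2.09 [ 0.03  0.03  0.05  1.77 -0.    1.35  0.6 ]
2.36 [ 0.03  0.03  0.05  1.77 -0.    1.35  0.86]
2.62 [ 0.03  0.03  0.05  1.77 -0.    1.35  1.13]
2.88 [ 0.02  0.03  0.06  1.77 -0.    1.35  1.39]
3.14 [ 0.02  0.03  0.05  1.77 -0.    1.35  1.65]
```

Run:
```python
from h import *
ctrl.move_pose([0.51,-0.066,0.27],down(np.pi/2))
o=ctrl.get_obs(); f=viewer.grab_frame("wrist"); np.savez("w0.npz",o_p=o['position'],o_r=o['tcp_rot'],**{k:f[k] for k in f})
R,c=pose_wrist(f,o); print(o['t'],o['q'].round(2),o['position'],c,R.round(2).tolist(),f['fx'])
cv2.imwrite("pics/w0.png",f["color"][:,:,::-1])
```

```text
4.4417 [ 0.03  0.02  0.04  1.75 -0.    1.37  0.08] [ 0.5102062  -0.06491158  0.26990833] [0.50972375 0.01317328 0.40736186] [[1.0, 0.0, 0.0], [0.0, -0.96, -0.29], [0.0, 0.29, -0.96]] 311.0482035509176
```

View pics/w0.png

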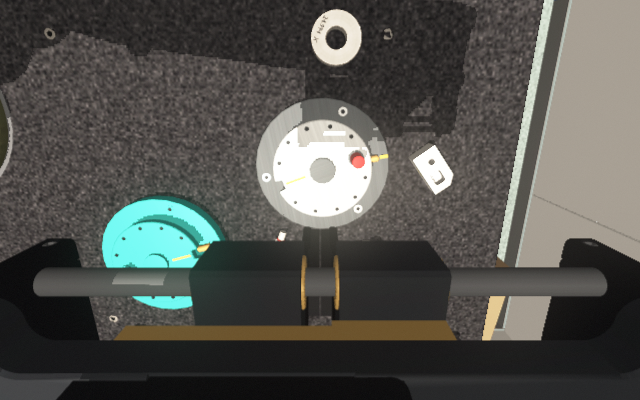

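Fixture is clear: hub (322,170), red peg (358,160), yellow base line/pin (378,157), notch left at (283,186). I'll refine by color segmentation.

Run:
```python
from h import *
d=dict(np.load("w0.npz")); f=d; P=pose_wrist(d,{'tcp_rot':d['o_r'],'position':d['o_p']})
im=d['color'][90:235,250:400]; hsv=cv2.cvtColor(im,cv2.COLOR_RGB2HSV)
H,S,V=[hsv[...,i].astype(int) for i in range(3)]
def blobs(m,z,n):
    k,l,st,ce=cv2.connectedComponentsWithStats(m.astype(np.uint8))
    for i in range(1,k):
        if st[i,4]>=8: print(n,st[i],(ce[i]+[250,90]).round(1),plane(f,P,*(ce[i]+[250,90]),z).round(4))
blobs((S>120)&((H<8)|(H>172))&(V>80),.055,'red')
blobs((S>60)&(H>15)&(H<35)&(V>80),.036,'yel disc z')
g=im.astype(int).sum(2)/3
hub=(g<150)&(g>40)&(S<60); hub[:60]=0;hub[100:]=0;hub[:,:55]=0;hub[:,90:]=0
blobs(hub,.0405,'hub')
cv2.imwrite("pics/w0c.png",cv2.resize(im[:,:,::-1],None,fx=4,fy=4,interpolation=cv2.INTER_CUBIC))
```

```text
red [101  63  14  15 146] [357.3 160.3] [ 0.553  -0.0519  0.055 ]
yel disc z [121  64  18   9  99] [378.4 157.3] [ 0.5805 -0.0517  0.036 ]
yel disc z [36 87 19  7 24] [295. 180.] [ 0.4796 -0.08    0.036 ]
```

View pics/w0c.png

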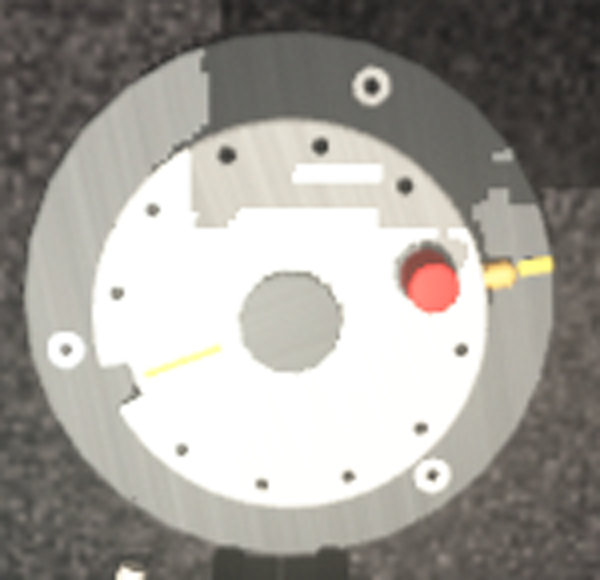

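Crop view: hub (291,321), peg top (433,287), pin (500,275), yellow base line end (551,264), disc line (147,374)–(219,349), notch about (130,385).

Run:
```python
from h import *
d=dict(np.load("w0.npz")); P=pose_wrist(d,{'tcp_rot':d['o_r'],'position':d['o_p']})
g=lambda x,y,z: plane(d,P,x/4+250-.4,y/4+90-.4,z)
h=g(291,321,.0405); base=(g(25,292,.018)+g(553,292,.018)+g(289,32,.018)+g(289,553,.018))/4
print("hub",h,"base",base)
for n,p in dict(peg=g(433,287,.0635),pin=g(500,275,.024),line=g(551,264,.018),d1=g(147,374,.0365),d2=g(219,349,.0365),notch=g(130,385,.0365)).items():
    v=p-h; print(n,p.round(4),np.hypot(*v[:2]).round(4),np.degrees(np.arctan2(v[1],v[0])).round(1))
```

```text
hub [ 0.51309804 -0.0662907   0.0405    ] base [ 0.51265022 -0.06441351  0.018     ]
peg [ 0.5526 -0.0516  0.0635] 0.0421 20.4
pin [ 0.5782 -0.0552  0.024 ] 0.066 9.7
line [ 0.5952 -0.0528  0.018 ] 0.0832 9.4
d1 [ 0.4689 -0.0838  0.0365] 0.0476 -158.4
d2 [ 0.4911 -0.0759  0.0365] 0.024 -156.3
notch [ 0.4635 -0.0874  0.0365] 0.0539 -157.0
```

```bash
cat >> h.py <<'E'
C=np.array([0.5129,-0.0657])
def fp(p,s,z=0.071):  # finger pose: peg at p deg, finger centre s behind it (ccw push)
    a=np.radians(p); xy=C+.043*np.array([np.cos(a),np.sin(a)])-s*np.array([-np.sin(a),np.cos(a)])
    return [*xy,z],down(a)
def F(): return np.array(ctrl.get_obs()['force'])
E
python3 - <<'E'
from h import *
ctrl.move_pose(*fp(21,.036,.13)); p,o=fp(21,.036); ctrl.line_to(p,o,speed=.08)
f0=F(); print(ctrl.get_obs()['t'],ctrl.get_obs()['position'],f0)
for s,pp in [(.0225,21)]+[(.0225,x) for x in range(31,172,10)]:
    p,o=fp(pp,s); ctrl.line_to(p,o,speed=.035); df=F()-f0; print(pp,round(ctrl.get_obs()['t'],2),df.round(1))
    if np.linalg.norm(df)>18: print("stop"); break
f=viewer.grab_frame("top"); c=f["color"][145:235,310:420,::-1]; cv2.imwrite("pics/t1.png",cv2.resize(c,None,fx=6,fy=6,interpolation=cv2.INTER_CUBIC))
E
```

```text
6.4583 [ 0.56634852 -0.08395946  0.07134849] [-0.95959498 -0.80525447  1.24230592]
21 6.99 [ 1.4  0.3 -1.4]
31 7.38 [ 0.6  0.5 -0.8]
41 7.78 [ 1.1 -1.1 -1.5]
51 8.17 [ 1.1 -0.3 -1.8]
61 8.56 [ 1.1 -0.7  0.2]
71 8.95 [ 2.5 -0.1 -2. ]
81 9.34 [ 2.7 -0.8 -0.6]
91 9.73 [ 2.2  1.  -0.2]
101 10.12 [ 1.6  1.8 -0.5]
111 10.52 [ 2.   1.2 -0.5]
121 10.91 [ 1.9  0.9 -0.1]
131 11.3 [ 2.4  1.4 -0.2]
141 11.69 [ 2.   2.1 -0.5]
151 12.08 [ 1.2  2.9 -0.9]
161 12.47 [1.  2.5 0.3]
171 12.87 [0.7 2.4 0.3]
```

Contact looks as expected (~2.5 N). Back off, rise and look.

Run:
```python
from h import *
p,o=fp(171,.032); ctrl.line_to(p,o,speed=.06)
p[2]=.13; ctrl.line_to(p,o,speed=.15)
ctrl.move_pose([0.51,-0.066,0.25],down(np.pi/2))
o=ctrl.get_obs(); f=viewer.grab_frame("wrist"); np.savez("w1.npz",o_p=o['position'],o_r=o['tcp_rot'],**{k:f[k] for k in f})
print(o['t'])
P=pose_wrist(f,o); print([ (P[0].T@(np.array([0.5129,-0.0657,.04])-P[1]))])
X=P[0].T@(np.array([0.5129,-0.0657,.04])-P[1]); u=int(f['fx']*X[0]/X[2]+f['cx']); v=int(f['fy']*X[1]/X[2]+f['cy'])
u0,v0=u-75,max(v-72,0); print(u0,v0)
cv2.imwrite("pics/w1c.png",cv2.resize(f["color"][v0:v0+145,u0:u0+150,::-1],None,fx=4,fy=4,interpolation=cv2.INTER_CUBIC))
```

```text
14.975
[array([ 0.00411818, -0.0242938 ,  0.35411803])]
248 100
```

View pics/w1c.png

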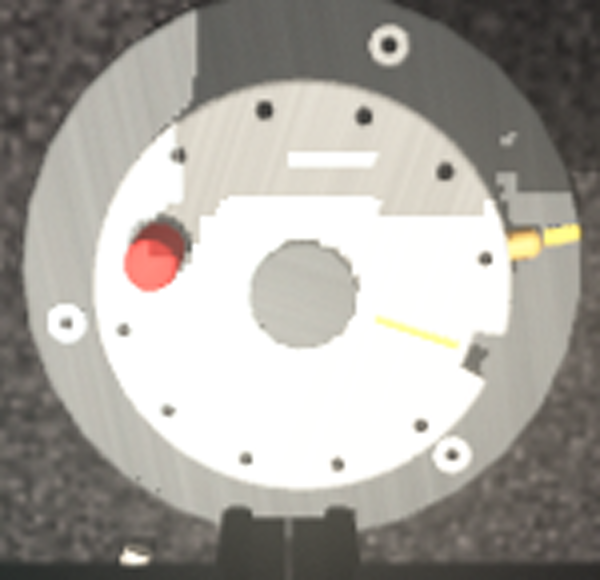

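Hub (304,293), peg top (152,264), pin (525,244), base-line end (579,233), disc line (376,319)–(457,344), notch (480,353).

Run:
```python
from h import *
d=dict(np.load("w1.npz")); P=pose_wrist(d,{'tcp_rot':d['o_r'],'position':d['o_p']})
g=lambda x,y,z: plane(d,P,x/4+248-.4,y/4+100-.4,z)
h=g(304,293,.0405); print("hub",h)
base=(g(23,255,.018)+g(580,255,.018)+g(302,-8,.018)+g(302,530,.018))/4; print("base",base)
for n,p in dict(peg=g(152,264,.0635),pin=g(525,244,.024),line0=g(545,240,.018),line=g(579,233,.018),d1=g(376,319,.0365),d2=g(457,344,.0365),notch=g(480,353,.0365)).items():
    v=p-h; print(n,p.round(4),np.hypot(*v[:2]).round(4),np.degrees(np.arctan2(v[1],v[0])).round(1))
l0=g(545,240,.018)-g(579,233,.018);print(np.degrees(np.arctan2(-l0[1],-l0[0])))
```

```text
hub [ 0.51319839 -0.06607302  0.0405    ]
base [ 0.51273026 -0.06300523  0.018     ]
peg [ 0.4728 -0.0531  0.0635] 0.0424 162.1
pin [ 0.5784 -0.055   0.024 ] 0.0661 9.6
line0 [ 0.5854 -0.0549  0.018 ] 0.0731 8.8
line [ 0.5955 -0.0528  0.018 ] 0.0833 9.2
d1 [ 0.5341 -0.0747  0.0365] 0.0226 -22.3
d2 [ 0.5578 -0.0821  0.0365] 0.0474 -19.8
notch [ 0.5646 -0.0849  0.0365] 0.0548 -20.1
11.924424144112722
```

```bash
cat >> h.py <<'E'
def look(tag):
    ctrl.move_pose([0.51,-0.066,0.25],down(np.pi/2))
    o=ctrl.get_obs(); f=viewer.grab_frame("wrist"); np.savez(tag+".npz",o_p=o['position'],o_r=o['tcp_rot'],**{k:f[k] for k in f})
    cv2.imwrite(f"pics/{tag}c.png",cv2.resize(f["color"][100:245,248:398,::-1],None,fx=4,fy=4,interpolation=cv2.INTER_CUBIC))
    print(o['t'],o['position'])
E
python3 - <<'E'
from h import *
ctrl.move_pose(*fp(155,.028,.13)); p,o=fp(155,.028); ctrl.line_to(p,o,speed=.08); f0=F()
for s,pp in [(.017,155),(.015,160),(.015,167),(.015,174),(.015,181),(.015,187)]:
    p,o=fp(pp,s); ctrl.line_to(p,o,speed=.03); df=F()-f0; print(pp,df.round(1))
p,o=fp(187,.025); ctrl.line_to(p,o,speed=.06)
p[2]=.13; ctrl.line_to(p,o,speed=.15)
look("w2")
E
```

```text
155 [ 0.4 -0.6 -0. ]
160 [ 0.8 -0.6  0.3]
167 [1.3 1.7 1.1]
174 [0.1 1.6 0.6]
181 [-0.1  1.1  1.7]
187 [-0.4  0.8  1.2]
21.3917 [ 0.5095603  -0.06591218  0.2490797 ]
```

View pics/w2c.png

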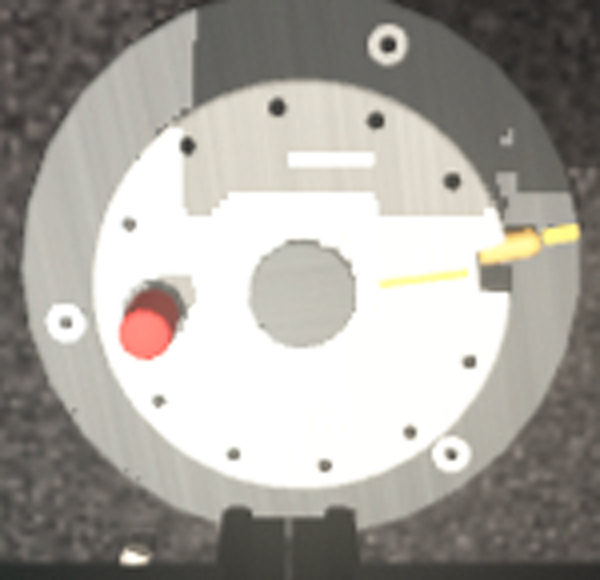

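Hub (303,293), disc line (381,284)–(466,273), notch mouth corners about (501,250)/(510,292), pin (520,245), peg top (146,332).

Run:
```python
from h import *
d=dict(np.load("w2.npz")); P=pose_wrist(d,{'tcp_rot':d['o_r'],'position':d['o_p']})
g=lambda x,y,z: plane(d,P,x/4+248-.4,y/4+100-.4,z)
h=g(303,293,.0405); print("hub",h)
for n,p in dict(peg=g(146,332,.0635),pin=g(510,248,.026),line=g(578,233,.018),d1=g(381,284,.0365),d2=g(466,273,.0365),nb=g(482,270,.0365)).items():
    v=p-h; print(n,p.round(4),np.hypot(*v[:2]).round(4),np.degrees(np.arctan2(v[1],v[0])).round(1))
v=g(466,273,.0365)-g(381,284,.0365); print(np.degrees(np.arctan2(v[1],v[0])))
```

```text
hub [ 0.513097   -0.06625875  0.0405    ]
peg [ 0.4708 -0.0717  0.0635] 0.0427 -172.6
pin [ 0.5739 -0.056   0.026 ] 0.0617 9.5
line [ 0.5954 -0.053   0.018 ] 0.0834 9.1
d1 [ 0.5355 -0.0645  0.0365] 0.0225 4.4
d2 [ 0.5598 -0.0613  0.0365] 0.047 6.1
nb [ 0.5644 -0.0604  0.0365] 0.0516 6.5
7.549047661430134
```

Run:
```python
from h import *
ctrl.move_pose(*fp(183,.027,.13)); p,o=fp(183,.027); ctrl.line_to(p,o,speed=.08)
for s,pp in [(.015,183),(.015,187),(.015,189.6)]:
    p,o=fp(pp,s); ctrl.line_to(p,o,speed=.03)
print(F())
p,o=fp(189.6,.025); ctrl.line_to(p,o,speed=.06)
p[2]=.1; ctrl.line_to(p,o,speed=.15)
ori=o
ctrl.line_to([*C,.1],speed=.1); ctrl.line_to([*C,.069],speed=.05); ctrl.hold(.2); f0=F(); print(ctrl.get_obs()['t'])
z=.068
while z>.050:
    ctrl.line_to([*C,z],speed=.008); ob=ctrl.get_obs(); df=np.array(ob['force'])-f0
    print(round(z,4),round(ob['position'][2],4),round(ob['t'],1),df.round(1))
    if df[2]>13: break
    z-=.0007
```

```text
[-0.51933211  1.96619616 -0.03338607]
27.0583
0.068 0.068 27.3 [-0.9 -0.4 -1. ]
0.0673 0.0672 27.6 [ 0.3  0.6 -0.7]
0.0666 0.0665 27.8 [-0.2  0.1 -0.6]
0.0659 0.066 28.1 [ 0.2 -0.3  0.4]
0.0652 0.0656 28.3 [-1.9  0.1  3.2]
0.0645 0.065 28.6 [-1.8  0.6  5.3]
0.0638 0.0644 28.8 [-1.  -0.1  4.7]
0.0631 0.0637 29.1 [-0.9 -0.4  5.7]
0.0624 0.063 29.3 [-1.9  0.7  6.1]
0.0617 0.0623 29.6 [-1.4 -0.2  5.1]
0.061 0.0616 29.8 [-2.1  0.4  5.7]
0.0603 0.0609 30.1 [-1.3 -1.1  5.2]
0.0596 0.0602 30.3 [-1.3  0.5  5.4]
0.0589 0.0595 30.6 [-1.9 -0.7  6. ]
0.0582 0.0588 30.8 [-0.9 -0.2  5. ]
0.0575 0.0581 31.1 [-2.3 -0.4  5.8]
0.0568 0.0574 31.3 [-1.2 -0.1  5.9]
0.0561 0.0572 31.6 [-3.1 -0.7  8.9]
0.0554 0.0571 31.8 [-4.7  1.  14.1]
```

It traveled 8.5 mm and hit the hard stop, so the disc is home. I'll lift away, check once and hand in.

Run:
```python
from h import *
ctrl.hold(.3); ctrl.line_to([*C,.12],speed=.08); look("w3")
```

```text
34.6 [ 0.50974952 -0.065958    0.24940779]
```

View pics/w3c.png

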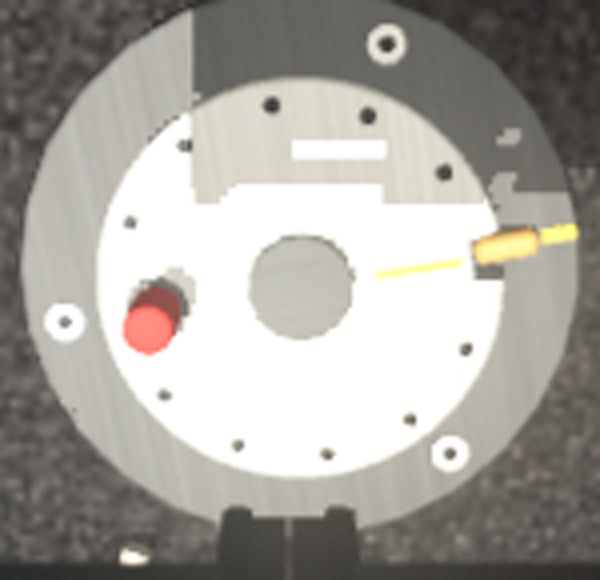

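The pin (505,247) sits inside the notch and the disc is lower. Handing in.

```bash
python3 -c "
from workcell import ctrl
print(ctrl.finish_job())"
```

```text
the job is handed in; nothing more can be done
None
```

I turned the disc until its notch stood over the pin, pressed it fully home (about 8.5 mm of travel, stopped at 14 N), moved the arm clear and handed the job in; no verdict came back.

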